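# Fold the tube retainer down and shut the specimen transport box

### The arm

A 6-joint arm with a two-finger parallel gripper is mounted at the origin on a cart in front of the work surface, level with it; the furniture and walls round the work are solid. World frame = base frame: x ahead of the robot, y to its left, z up, the work surface at z = 0. Lengths are in m, angles in rad, forces in N, time in s.
With the tool pointing down it reaches from about 0.25 to 0.775 m from the base axis. Payload 4 kg.
Tool frame: the origin (TCP) lies at the very end of the fingers, on their centre line; the grasp point (between the pads) lies env.tcp_to_grasp behind it (env.tcp_to_grasp is the distance from the TCP to the grasp point, in m); z points along the fingers, y is the direction in which the jaws open and shut (so a half turn about z gives the same grasp; the last joint's range is limited). The gripper opens to 94 mm and grips with 3 to 60 N. Pads are 16 mm wide; open, the fingers measure 119 mm over their backs; the gripper's body (75 mm by 177 mm) begins 78 mm behind the grasp point.
Start: joints at [-0.103, 0.087, 1.371, -0, 1.684, -0.103], TCP at [0.55, -0, 0.176] pointing down, gripper open.
Joint ranges: [-3.1, 3.1], [-0.76, 2.03], [0.27, 2.55], [-1.08, 4.22], [0.17, 2.65], [-2.57, 2.57]. Speed limits (rad/s): [2.79, 2.79, 3.14, 3.14, 3.14, 3.14].

### API

Orientations are given as a rotation vector (axis times angle).
In Python, from plant import readout, cams, job, models, env gives the robot as it stands. The module is installed in compiled form; this text tells all that it offers.
- The arm moves only by the tool jog_arm, never from a script. Its argument "plan" is a list of rows, each an object of numbers: "claw": the gripper's target within -1 to 1 (fully open at 1, half-way at 0, shut at -1); "dx", "dy", "dz": the shift along the tool's x, y, z in cm; "turn": the turn about the tool's z in degrees. In form: [{"claw": .., "dx": .., "dy": .., "dz": .., "turn": ..}, ...]. A call has 1 to 20 rows; each row is the pose to reach, as a shift and turn from the pose measured when the call began, along the tool's axes at that moment; what a row does not reach only later rows make up. A row lasts 1/10 s, in which the tool goes at most 50 mm and 8.59 degrees, less where a joint would pass 70% of its speed; a pose out of reach is approached as far as the arm can. A call with a gripper value outside its range is refused whole. The fingers move at their own pace and stop on an object; "force" is the grip in N (left out, the last holds). Time passes only in rows, so rows that repeat a pose let the fingers close. It gives the time, the measured TCP pose, the force and the opening at its end, in the units of the state.
- readout.get_state(): the state, without advancing time (a new reading comes with each control period).
- cams.snapshot(name): name is "scene" or "side" or "wrist"; returns (picture, depth): 420x560x3 uint8, blue, green, red; 420x560 float32, m along the optical axis (not along the pixel's ray), 0 where there is no reading.
- cams.calibration(name): a dict with "fx", "fy", "cx", "cy" (pixels), "dist_coeffs" ([k1, k2, p1, p2, k3] as OpenCV has them; the pictures are not rectified), "rvec" (rotation vector, rad) and "tvec" (3), from world to camera coordinates, as OpenCV has them. Camera axes: x right, y down, z forward; pixel columns grow to the right and rows downward; lengths in m; the calibration is good to about 2 mm. A picture is of the moment at which its call begins: read the wrist's pose just before it. calibration takes no time and is no camera call; for the wrist camera it gives the pose at the moment of the call.
- job.close_job(): hands the job in, once; it reports no verdict.
Trained networks look in the newest picture that a camera, given by its name, has taken for a name from the list of things; names that differ only in an ending like _2 or _b are one class to them, and where a whole thing is asked for, a point or a joint stands for the part that bears it (a point fixed in the world has none). Each returns a list of dicts, best first, with "p" (0 to 1); they miss things now and then, are a little off and sometimes report something else, mostly with a low value. They report only what shows in the picture. A call takes as long as a camera call.
- models.find_in(target, camera): "point" ([x, y, z] in m, in the coordinates of the camera as it stood for that picture, good to about 4 mm: the middle of the surface that is visible of it).
The state is a dict: "time": time; "joints": joint angles; "qd": joint speeds; "joint_efforts": joint torques, N m; "ee_pos": TCP position; "eef_rot": TCP orientation; "force": force on the tool from outside, world axes, zero at the start; "ft_torque": the same for the moment, N m; "gripper_width": finger opening in m.
Only numpy, scipy, OpenCV 4.12 (cv2) and the standard library are available. Lean on these libraries where they do the work, as an engineer would, in place of code of your own. Each camera call takes 0.05 s, during which the arm holds its last target.

### The job

The specimen transport box is packed and has to be closed for the courier. With your fingertips gently push the upright metal tube retainer down until it lies flat over the tubes, and only then push the box's open lid over until it is fully shut; do not slam it. Leave the tubes, the cup and the vial standing in their places in the box, and leave the things around the box where they are.

Things in the scene. Friction and masses are not known exactly. Their poses are not given: they have to be found in the camera images.
- transport_box: Grey plastic box, 176 (own x) x 160 (own y) x 106 mm high at the rim, 8 mm walls, does not slide. Origin: centre of its underside, own z up. Lid hinged along own x at the +y wall, retainer hinged along own x inside the -y wall; a 90 mm black carrying bar stands 18 mm off the -y wall, 58 mm up. Inside: orange tube rack along the -y wall, foam block with holes along the +y wall.
- retainer (a joint): Tube retainer, aluminium sheet. 0 rad: flat over the tube caps, upper face 6 mm below the rim (its stop). 1.57: upright along the box's -y wall; up to 1.75 (stop), leaning outward. Folded by pushing from the -y side towards the box's +y and down. Stiff hinge (0.03 N m, sheet 0.06 kg): stays where left; about 1 N at its free edge moves it.
- retainer_hinge (a point): Middle of the retainer's hinge axis: 67 mm from the box's centre towards its -y, 98.5 mm above its underside. The sheet is 142 mm long (along the box's x), 58 mm from hinge to free edge, 3 mm thick, with a 34 mm wide thumb tab reaching 11 mm past the middle of the free edge.
- retainer_edge (a point): Middle of the retainer's free edge (58 mm from the hinge axis, where the tab begins), on the face that is its upper face when folded (1.5 mm from the hinge plane).
- lid (a joint): Lid, grey plastic shell. 0 rad: shut on the rim (its stop), top 128 mm above the worktop. 1.57: upright along the box's +y wall; up to 1.85 (stop), leaning outward. Shut by pushing its outer face from the +y side towards the box's -y and down. Friction hinge (0.33 N m, lid 0.3 kg): stays at any angle, so push it all the way; 2 to 5 N near the free edge. An upright retainer blocks it.
- lid_hinge (a point): Middle of the lid's hinge axis: 83 mm from the box's centre towards its +y, 106 mm above its underside. The lid is 180 mm along the box's x, 166 mm from hinge to free edge, 22 mm thick, with a 70 mm wide finger lip reaching 8 mm past the middle of the free edge.
- lid_edge (a point): Middle of the lid's free edge, on the outer face (the top when shut): 166 mm from the hinge axis along the lid, 22 mm from the hinge plane.
- tube_1: Capped blood tube, 16 mm across, 77 mm high, loose in the orange rack inside the box. Origin: centre of its underside.
- tube_2: A second such tube in the rack, origin as before.
- tube_3: A third such tube in the rack, origin as before.
- cup: Specimen cup with screw lid, 65 mm across, 66 mm high, loose in the large square hole of the foam block in the box. Origin: centre of its underside.
- vial: Capped vial, 26 mm across, 78 mm high, loose in a small square hole of the foam block. Origin: centre of its underside.
- cotton_jar: Glass jar with steel lid and cotton balls, 64 mm across, 99 mm high, on the worktop to the right of the box. Origin: centre of its underside.
- timer: Round bench timer with a grey dial, 64 mm across, 42 mm high, at the left front of the worktop. Origin: centre of its underside.
- notepad: Pad of notes, 76 x 76 x 18 mm, at the right front of the worktop. Origin: centre of its underside.

How it is judged:
On the way, in this order (a step that is already met when the one before it is completed fails the run):
1. the retainer lies flat over the tubes (within 0.06 rad) while the lid still stands open (beyond 1.0 rad) (value of joint retainer below 0.06 rad and value of joint lid above 1 rad), for 0.2 s.
2. the lid is shut (within 0.03 rad) (value of joint lid below 0.03 rad), for 0.2 s.
At the end, for the whole second after the job is handed in: The retainer lies flat (under 0.06 rad), the lid is shut (under 0.03 rad, about 5 mm at the edge) and at rest; tubes, cup and vial are within 20 mm of where they stood, the jar, the timer and the notepad within 40 mm (value of joint retainer below 0.06 rad and value of joint lid below 0.03 rad and velocity of joint lid between -0.05 and 0.05 rad/s and distance of each of tube_1, tube_2, tube_3, cup, vial from where it was at the start of the episode below 0.02 m and distance of each of cotton_jar, timer, notepad from where it was at the start of the episode below 0.04 m); the robot touches nothing.
It fails at once if a tube, the cup or the vial is lifted, carried or moved from its place by more than 20 mm (distance of any of tube_1, tube_2, tube_3, cup, vial from where it was at the start of the episode above 0.02 m).
It fails at once if the cotton jar, the timer or the notepad is moved by more than 40 mm (distance of any of cotton_jar, timer, notepad from where it was at the start of the episode above 0.04 m).
It fails at once if the fingers press on the retainer with more than 80 N (contact force between the fingers and retainer above 80 N).
It fails at once if the fingers press on the lid with more than 80 N (contact force between the fingers and lid above 80 N).
It fails at once if the lid is slammed: it swings shut faster than 4 rad/s (velocity of joint lid below -4 rad/s).
It also fails if it takes over 53 s, if anything falls off the work surface, if the arm or the gripper's body presses on something with over 40 N, if the wrist force passes 120 N, or if a joint passes its speed limit or range.

## Working session

There is one attempt and no reset: what is moved stays moved. The work goes in short steps, Python scripts to look and compute and a tool call to move; the robot and the scene stay as the last step left them, time stands still between calls to the robot, and variables do not carry over. Pictures are saved under pics/ and viewed, and the job is handed in when it is done.

Besides the shell and the picture viewer there is one more tool, called after "Request:" by a JSON object that holds its "method" and its "body". jog_arm: Moves the arm, as the interface text tells. Its arguments: {"type":"object","properties":{"plan":{"type":"array"},"force":{"type":"number"}},"required":["plan"]}

```bash
mkdir -p pics; cat > h.py <<'E'
import numpy as np, cv2
from plant import readout, cams, job, models, env
def snap(n,f):
    im,d=cams.snapshot(n); cv2.imwrite('pics/'+f,im); return im,d
def w(p,n):
    c=cams.calibration(n); R=cv2.Rodrigues(np.array(c['rvec'],float))[0]
    return R.T@(np.array(p)-np.array(c['tvec'],float).ravel())
def cloud(n,d):
    c=cams.calibration(n); K=np.array([[c['fx'],0,c['cx']],[0,c['fy'],c['cy']],[0,0,1.]])
    h,ww=d.shape; u,v=np.meshgrid(np.arange(ww),np.arange(h))
    un=cv2.undistortPoints(np.stack([u,v],-1).reshape(-1,1,2).astype(float),K,np.array(c['dist_coeffs'],float)).reshape(h,ww,2)
    P=np.dstack([un*d[...,None],d]); R=cv2.Rodrigues(np.array(c['rvec'],float))[0]
    W=(P-np.array(c['tvec'],float).ravel())@R; W[d<=0]=np.nan; return W
E
python3 - <<'E'
from h import *
np.set_printoptions(precision=3,suppress=True)
print(env.tcp_to_grasp)
for n in ['scene','side']:
    im,d=snap(n,n+'1.png'); np.save(n+'1.npy',cloud(n,d))
    for t in ['transport_box','retainer','retainer_edge','retainer_hinge','lid','lid_edge','lid_hinge','cotton_jar','timer','notepad','cup']:
        r=models.find_in(t,n)
        print(n,t,[(w(x['point'],n),round(x['p'],2)) for x in r[:2]])
print(readout.get_state())
E
```

```text
0.0188
scene transport_box [(array([0.504, 0.183, 0.081]), 0.78), (array([0.508, 0.281, 0.228]), 0.24)]
scene retainer [(array([0.507, 0.111, 0.133]), 0.72)]
scene retainer_edge [(array([0.508, 0.111, 0.13 ]), 0.58)]
scene retainer_hinge [(array([0.51 , 0.111, 0.136]), 0.65), (array([0.531, 0.2  , 0.073]), 0.31)]
scene lid [(array([0.509, 0.279, 0.229]), 0.78), (array([0.535, 0.134, 0.08 ]), 0.2)]
scene lid_edge [(array([0.506, 0.28 , 0.227]), 0.85)]
scene lid_hinge [(array([0.51 , 0.28 , 0.224]), 0.61)]
scene cotton_jar [(array([ 0.438, -0.069,  0.061]), 0.97)]
scene timer [(array([0.385, 0.394, 0.027]), 0.83)]
scene notepad [(array([ 0.463, -0.216,  0.017]), 0.64), (array([0.388, 0.391, 0.024]), 0.54)]
scene cup [(array([0.53 , 0.201, 0.074]), 0.64), (array([0.505, 0.183, 0.081]), 0.22)]
side transport_box [(array([0.54 , 0.2  , 0.106]), 0.79)]
side retainer [(array([0.516, 0.108, 0.136]), 0.87)]
side retainer_edge [(array([0.515, 0.105, 0.134]), 0.76)]
side retainer_hinge [(array([0.517, 0.107, 0.131]), 0.59)]
side lid [(array([0.567, 0.263, 0.242]), 0.88)]
side lid_edge [(array([0.567, 0.265, 0.238]), 0.7)]
side lid_hinge []
side cotton_jar [(array([ 0.449, -0.063,  0.068]), 0.71), (array([0.516, 0.106, 0.136]), 0.34)]
side timer [(array([0.395, 0.385, 0.032]), 0.95)]
side notepad [(array([ 0.441, -0.248,  0.02 ]), 0.65)]
side cup [(array([0.512, 0.204, 0.078]), 0.88), (array([ 0.44 , -0.247,  0.019]), 0.26)]
{'time': 1.2, 'joints': array([-0.103,  0.087,  1.371,  0.   ,  1.684, -0.103]), 'qd': array([ 0.001, -0.001,  0.001,  0.001,  0.   ,  0.001]), 'joint_efforts': array([ -0.   , -34.004, -30.261,   0.072,   0.024,   0.   ]), 'ee_pos': array([ 0.55 , -0.   ,  0.176]), 'eef_rot': array([2.221, 2.221, 0.   ]), 'force': array([0.332, 0.761, 0.703]), 'ft_torque': array([-0.026,  0.034,  0.044]), 'gripper_width': 0.09397289083087831}
```

View pics/scene1.png

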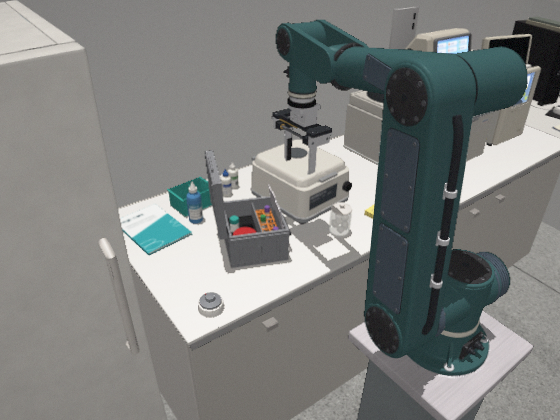

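View pics/side1.png

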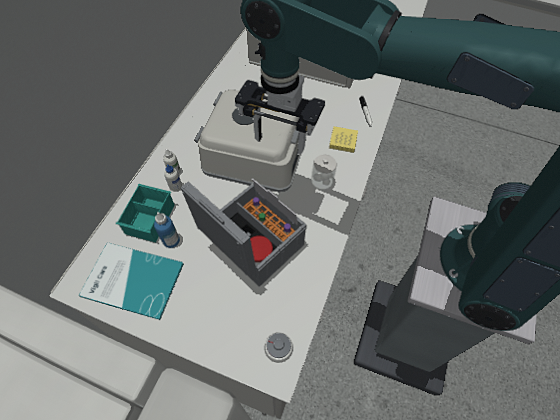

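```bash
python3 - <<'E'
from h import *
np.set_printoptions(precision=3,suppress=True)
A=np.load('scene1.npy');B=np.load('side1.npy')
for nm,W in (('scene',A),('side',B)):
    P=W.reshape(-1,3);P=P[~np.isnan(P).any(1)]
    m=(P[:,0]>.38)&(P[:,0]<.68)&(P[:,1]>.04)&(P[:,1]<.45)
    for z in (.1,.12,.14,.16,.18,.2,.22,.24,.26,.28,.3):
        q=P[m&(abs(P[:,2]-z)<.004)]
        for lo,hi in ((.04,.17),(.2,.45)):
            k=q[(q[:,1]>lo)&(q[:,1]<hi)]
            if len(k)>10:
                f=np.polyfit(k[:,0],k[:,1],1)
                print(nm,z,lo,len(k),'x',np.percentile(k[:,0],[1,99]),'y',np.percentile(k[:,1],[2,50,98]),'slope',f[0])
    print('maxz',np.percentile(P[m][:,2],[99.9]))
E
```

```text
scene 0.1 0.04 218 x [0.433 0.639] y [0.072 0.128 0.168] slope -0.07128938944078876
scene 0.1 0.2 125 x [0.465 0.593] y [0.203 0.239 0.267] slope 0.10031387031865173
scene 0.12 0.04 19 x [0.456 0.585] y [0.077 0.106 0.13 ] slope -0.4137556958536513
scene 0.12 0.2 31 x [0.495 0.661] y [0.226 0.28  0.292] slope -0.3507099409684814
scene 0.14 0.04 18 x [0.455 0.571] y [0.087 0.112 0.134] slope -0.41321725842334467
scene 0.14 0.2 29 x [0.495 0.658] y [0.228 0.281 0.292] slope -0.34674646480560506
scene 0.16 0.2 35 x [0.494 0.66 ] y [0.229 0.283 0.293] slope -0.3423315125607556
scene 0.18 0.2 34 x [0.495 0.658] y [0.23  0.285 0.295] slope -0.3445693133010956
scene 0.2 0.2 33 x [0.495 0.651] y [0.235 0.284 0.295] slope -0.3383745776090896
scene 0.22 0.2 34 x [0.495 0.66 ] y [0.231 0.284 0.294] slope -0.34339587034373986
scene 0.24 0.2 33 x [0.497 0.659] y [0.232 0.285 0.295] slope -0.34427059023292356
scene 0.26 0.2 41 x [0.498 0.66 ] y [0.232 0.284 0.296] slope -0.3359531990606625
scene 0.28 0.2 27 x [0.552 0.616] y [0.244 0.258 0.271] slope -0.41903605824845214
maxz [0.596]
side 0.1 0.04
[... 439 characters left out ...]
.266 0.291] slope -0.3698882676202036
side 0.16 0.04 24 x [0.469 0.584] y [0.08  0.109 0.128] slope -0.419341795119334
side 0.16 0.2 73 x [0.495 0.659] y [0.229 0.27  0.291] slope -0.36936302763184803
side 0.18 0.2 83 x [0.495 0.659] y [0.229 0.271 0.292] slope -0.3686584761166298
side 0.2 0.2 86 x [0.495 0.657] y [0.231 0.271 0.293] slope -0.3723909369207032
side 0.22 0.2 91 x [0.495 0.659] y [0.23  0.271 0.294] slope -0.35979266679925026
side 0.24 0.2 94 x [0.496 0.661] y [0.231 0.269 0.294] slope -0.3698785705312409
side 0.26 0.2 112 x [0.497 0.666] y [0.231 0.272 0.295] slope -0.3710554846328243
side 0.28 0.2 95 x [0.553 0.616] y [0.244 0.257 0.27 ] slope -0.4133920699004869
maxz [0.594]
```

```bash
python3 - <<'E'
from h import *
np.set_printoptions(precision=3,suppress=True,linewidth=200)
im,d=snap('wrist','wrist1.png'); C=cloud('wrist',d)
A=np.load('scene1.npy');B=np.load('side1.npy')
P=np.vstack([X.reshape(-1,3) for X in (A,B)]);P=P[~np.isnan(P).any(1)]
a=-np.arctan(.418); ex=np.array([np.cos(a),np.sin(a)]); ey=np.array([-ex[1],ex[0]])
r=P[(abs(P[:,2]-.104)<.006)&(P[:,0]>.41)&(P[:,0]<.65)&(P[:,1]>.04)&(P[:,1]<.31)]
u=r[:,:2]@ex; v=r[:,:2]@ey
print('u',np.percentile(u,[1,2,5,95,98,99]),'v',np.percentile(v,[1,2,5,95,98,99]))
print(np.histogram(v,bins=20)); print(np.histogram(u,bins=20))
r=P[(P[:,2]>.12)&(P[:,2]<.155)&(P[:,0]>.44)&(P[:,0]<.6)&(P[:,1]>.06)&(P[:,1]<.15)]
print('retainer v',np.percentile(r[:,:2]@ey,[2,50,98]),'u',np.percentile(r[:,:2]@ex,[2,98]))
r=P[(P[:,2]>.15)&(P[:,2]<.27)&(P[:,0]>.48)&(P[:,0]<.68)&(P[:,1]>.21)&(P[:,1]<.33)]
v=r[:,:2]@ey
for z in np.arange(.15,.27,.02):
    k=abs(r[:,2]-z)<.01; print('lid',z,np.percentile(v[k],[2,25,50,75,98]))
# height map 3cm
for nm,X in (('ss',P),('wrist',C.reshape(-1,3))):
    X=X[~np.isnan(X).any(1)]
    X=X[X[:,2]<.45]
    print(nm,'cols y .48..-.12')
    for x in np.arange(.36,.84,.03):
        print(round(x,2),[int(1000*max(X[(abs(X[:,0]-x)<.015)&(abs(X[:,1]-y)<.015)][:,2],default=-.001)) for y in np.arange(.48,-.13,-.03)])
E
```

```text
u [0.35  0.35  0.351 0.525 0.527 0.528] v [0.279 0.28  0.282 0.437 0.461 0.461]
(array([ 99, 154,  53,  56,  50,  59,  50,  62,  57,  61,  52,  58,  48,  45,  46,  43,  83,  26,   6,  37]), array([0.277, 0.286, 0.295, 0.305, 0.314, 0.323, 0.333, 0.342, 0.352, 0.361, 0.37 , 0.38 , 0.389, 0.398, 0.408, 0.417, 0.427, 0.436, 0.445, 0.455, 0.464]))
(array([450, 122,  43,  27,  21,  26,  15,  17,  15,  16,  16,   9,   9,   8,  11,   8,  12,   7, 119, 194]), array([0.348, 0.357, 0.366, 0.375, 0.385, 0.394, 0.403, 0.412, 0.421, 0.43 , 0.439, 0.448, 0.457, 0.467, 0.476, 0.485, 0.494, 0.503, 0.512, 0.521, 0.53 ]))
retainer v [0.293 0.297 0.301] u [0.37  0.506]
lid 0.15 [0.445 0.457 0.463 0.463 0.466]
lid 0.16999999999999998 [0.446 0.46  0.464 0.464 0.467]
lid 0.18999999999999997 [0.446 0.461 0.464 0.465 0.467]
lid 0.20999999999999996 [0.447 0.462 0.465 0.466 0.468]
lid 0.22999999999999995 [0.448 0.463 0.466 0.466 0.468]
lid 0.24999999999999994 [0.449 0.464 0.467 0.467 0.469]
lid 0.2699999999999999 [0.447 0.454 0.461 0.467 0.468]
ss cols y .48..-.12
0.36 [4, 5, 4, 31, 27, 5, 4, 6, 4, 5, 4, 5, 4
[... 2120 characters left out ...]
-1, -1, -1, -1, -1, 53, 54, 108, 157, 140, 329, 324, 159, 159, 159, 159]
0.63 [-1, -1, -1, -1, -1, -1, -1, -1, -1, -1, 61, 108, 108, 107, 3, 311, 158, 159, 159, 158, 159]
0.66 [-1, -1, -1, -1, -1, -1, -1, -1, -1, -1, 2, 3, 3, 3, 2, 56, 158, 159, 158, -1, 168]
0.69 [-1, -1, -1, -1, -1, -1, -1, -1, -1, -1, 3, 3, 3, 3, 3, 110, 159, 159, 169, 167, -1]
0.72 [-1, -1, -1, -1, -1, -1, -1, -1, -1, -1, 4, 4, 3, 3, 3, 130, 159, 159, 158, -1, -1]
0.75 [-1, -1, -1, -1, -1, -1, -1, -1, -1, -1, 3, 2, 3, 3, 3, 136, 158, 158, 158, -1, -1]
0.78 [-1, -1, -1, -1, -1, -1, -1, -1, -1, -1, 3, 3, 3, 3, 3, 36, -1, -1, -1, -1, -1]
0.81 [-1, -1, -1, -1, -1, -1, -1, -1, -1, -1, 32, 36, 23, 36, 35, 3, 2, -1, -1, -1, -1]
```

View pics/wrist1.png

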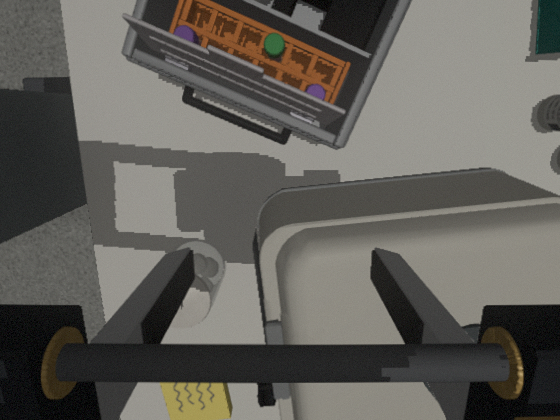

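Request:
{"method": "jog_arm", "body": {"plan": [{"claw": -1, "dx": 1.6, "dy": -0.8, "dz": 0, "turn": 5}, {"claw": -1, "dx": 3.3, "dy": -1.6, "dz": 0, "turn": 10}, {"claw": -1, "dx": 5, "dy": -2.5, "dz": 0, "turn": 15}, {"claw": -1, "dx": 6.6, "dy": -3.3, "dz": 0, "turn": 20}, {"claw": -1, "dx": 8.1, "dy": -4.1, "dz": 0, "turn": 22.6}, {"claw": -1, "dx": 8.1, "dy": -4.1, "dz": 0, "turn": 22.6}, {"claw": -1, "dx": 8.1, "dy": -4.1, "dz": 0, "turn": 22.6}, {"claw": -1, "dx": 8.1, "dy": -4.1, "dz": 0, "turn": 22.6}, {"claw": -1, "dx": 8.1, "dy": -4.1, "dz": 0, "turn": 22.6}], "force": 20}}

```text
time: 2.15
ee_pos: [0.5094, 0.0803, 0.1754]
eef_rot: [2.614, 1.742, -0.0]
force: [0.4, -0.1, 0.5]
gripper_width: 0.0253
```

```bash
cat >> h.py <<'E'
a=-np.arctan(.418); ex=np.array([np.cos(a),np.sin(a)]); ey=np.array([-ex[1],ex[0]])
def st():
    s=readout.get_state(); p=s['ee_pos']; np.set_printoptions(precision=4,suppress=True)
    print('t',s['time'],'box x %.4f y %.4f z %.4f'%(p[:2]@ex-.4385,p[:2]@ey-.3585,p[2]),'rot',s['eef_rot'],'F',s['force'],'w',s['gripper_width'],'j',s['joints'])
E
python3 - <<'E'
from h import *
st(); snap('wrist','wrist2.png'); snap('side','side2.png')
E
```

```text
t 2.15 box x 0.0005 y -0.0880 z 0.1754 rot [ 2.6141  1.7421 -0.0002] F [ 0.4085 -0.1292  0.4622] w 0.025254408624498396 j [ 0.0465  0.0106  1.4509 -0.0002  1.6802  0.4416]
```

View pics/wrist2.png

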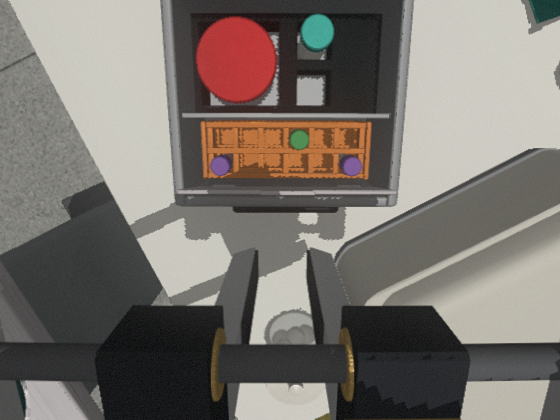

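View pics/side2.png

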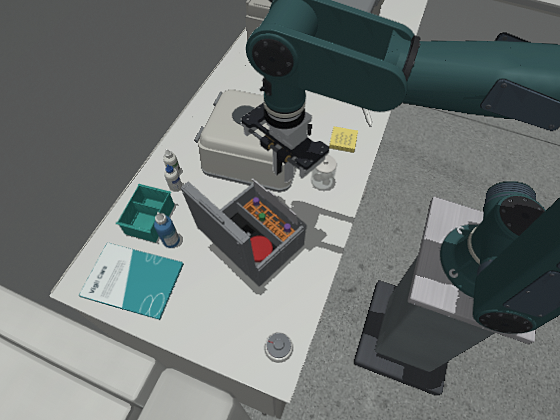

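Request:
{"method": "jog_arm", "body": {"plan": [{"claw": -1, "dx": 0, "dy": 0, "dz": 1.0, "turn": 0}, {"claw": -1, "dx": 0, "dy": 0, "dz": 2.0, "turn": 0}, {"claw": -1, "dx": 0, "dy": 0, "dz": 2.8, "turn": 0}, {"claw": -1, "dx": 0.4, "dy": 0, "dz": 2.8, "turn": 0}, {"claw": -1, "dx": 0.8, "dy": 0, "dz": 2.85, "turn": 0}, {"claw": -1, "dx": 1.15, "dy": 0, "dz": 2.85, "turn": 0}, {"claw": -1, "dx": 1.55, "dy": 0, "dz": 2.85, "turn": 0}, {"claw": -1, "dx": 2.0, "dy": 0, "dz": 2.9, "turn": 0}, {"claw": -1, "dx": 2.4, "dy": 0, "dz": 3.0, "turn": 0}, {"claw": -1, "dx": 2.8, "dy": 0, "dz": 3.1, "turn": 0}, {"claw": -1, "dx": 3.2, "dy": 0, "dz": 3.25, "turn": 0}, {"claw": -1, "dx": 3.6, "dy": 0, "dz": 3.45, "turn": 0}, {"claw": -1, "dx": 3.6, "dy": 0, "dz": 3.45, "turn": 0}]}}

```text
time: 3.55
ee_pos: [0.523, 0.114, 0.1403]
eef_rot: [-2.613, -1.743, 0.001]
force: [-0.0, -0.6, 0.1]
gripper_width: 0.0005
```

```bash
python3 - <<'E'
from h import *
st(); snap('wrist','wrist3.png'); snap('side','side3.png')
E
```

```text
t 3.55 box x 0.0000 y -0.0516 z 0.1403 rot [-2.6134 -1.7426  0.0014] F [-0.0295 -0.5942  0.0632] w 0.0005467137617544896 j [0.1088 0.0648 1.4642 0.     1.6136 0.5034]
```

View pics/wrist3.png

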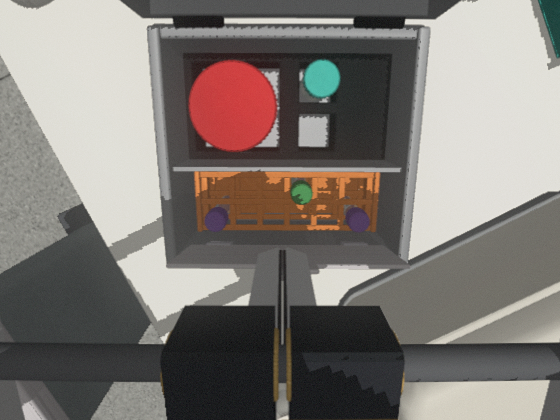

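```bash
python3 - <<'E'
from h import *
im=cv2.imread('pics/side3.png'); cv2.imwrite('pics/side3z.png',cv2.resize(im[150:300,170:330],None,fx=4.5,fy=4,interpolation=cv2.INTER_CUBIC))
im,d=cams.snapshot('wrist'); C=cloud('wrist',d)
for c in (190,230,340,380):
    print(c,[(r,[round(float(x),3) for x in (C[r,c,:2]@ex-.4385,C[r,c,:2]@ey-.3585,C[r,c,2])]) for r in range(150,290,8)])
E
```

```text
190 [(150, [-0.074, -0.004, 0.052]), (158, [-0.074, -0.01, 0.052]), (166, [-0.063, -0.01, 0.098]), (174, [-0.075, -0.024, 0.052]), (182, [-0.076, -0.03, 0.051]), (190, [-0.075, -0.037, 0.055]), (198, [-0.076, -0.043, 0.056]), (206, [-0.075, -0.049, 0.058]), (214, [-0.076, -0.056, 0.059]), (222, [-0.075, -0.062, 0.061]), (230, [-0.076, -0.069, 0.062]), (238, [-0.075, -0.074, 0.067]), (246, [-0.064, -0.065, 0.11]), (254, [-0.058, -0.062, 0.134]), (262, [-0.052, -0.059, 0.154]), (270, [-0.095, -0.133, 0.001]), (278, [-0.095, -0.142, 0.002]), (286, [-0.096, -0.151, 0.001])]
230 [(150, [-0.038, -0.002, 0.077]), (158, [-0.041, -0.01, 0.052]), (166, [-0.035, -0.011, 0.097]), (174, [-0.039, -0.02, 0.073]), (182, [-0.039, -0.027, 0.071]), (190, [-0.04, -0.033, 0.072]), (198, [-0.04, -0.04, 0.07]), (206, [-0.04, -0.046, 0.071]), (214, [-0.04, -0.052, 0.072]), (222, [-0.048, -0.074, 0.024]), (230, [-0.044, -0.074, 0.048]), (238, [-0.041, -0.074, 0.069]), (246, [-0.036, -0.066, 0.109]), (254, [-0.032, -0.062, 0.134]), (262, [-0.029, -0.058, 0.155]), (270, [-0.053, -0.133, 0.001]), (278, [-0.053,
[... 468 characters left out ...]
, -0.062, 0.132]), (262, [0.035, -0.059, 0.154]), (270, [0.061, -0.132, 0.002]), (278, [0.062, -0.141, 0.003]), (286, [0.063, -0.151, 0.001])]
380 [(150, [0.081, -0.004, 0.053]), (158, [0.081, -0.01, 0.052]), (166, [0.07, -0.011, 0.096]), (174, [0.084, -0.025, 0.045]), (182, [0.084, -0.031, 0.046]), (190, [0.084, -0.038, 0.049]), (198, [0.084, -0.044, 0.051]), (206, [0.084, -0.05, 0.054]), (214, [0.084, -0.057, 0.054]), (222, [0.084, -0.064, 0.056]), (230, [0.084, -0.07, 0.057]), (238, [0.082, -0.074, 0.069]), (246, [0.071, -0.066, 0.108]), (254, [0.064, -0.062, 0.133]), (262, [0.059, -0.059, 0.153]), (270, [0.103, -0.133, 0.001]), (278, [0.095, -0.127, 0.032]), (286, [0.093, -0.131, 0.04])]
```

View pics/side3z.png

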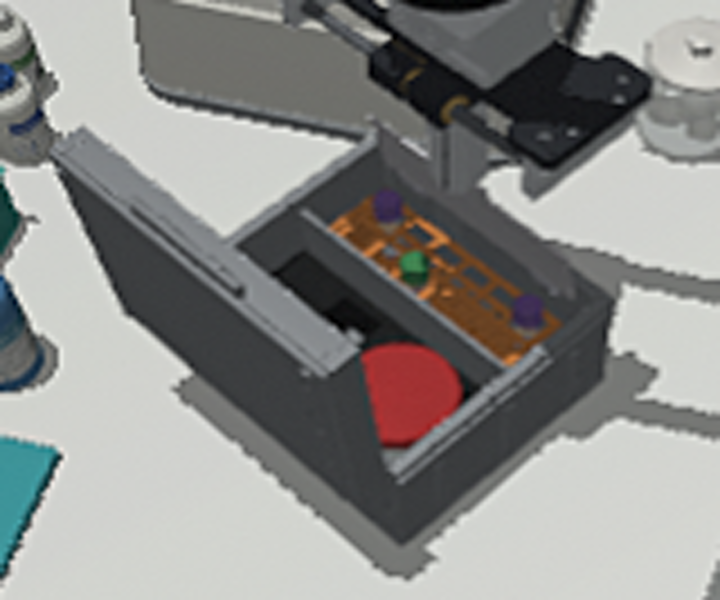

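```bash
python3 - <<'E'
from h import *
im,d=cams.snapshot('side'); S=cloud('side',d); im,d=cams.snapshot('wrist'); C=cloud('wrist',d)
imc,dc=cams.snapshot('scene'); D=cloud('scene',dc)
cv2.imwrite('pics/scene3z.png',cv2.resize(imc[180:280,190:310],None,fx=6,fy=6,interpolation=cv2.INTER_CUBIC))
def f(n,X):
    P=X.reshape(-1,3);P=P[~np.isnan(P).any(1)];u=P[:,:2]@ex-.4385;v=P[:,:2]@ey-.3585
    for z in np.arange(.11,.172,.01):
        for nm,m in(('off',(abs(u)>.025)&(abs(u)<.07)),('mid',abs(u)<.016)):
            k=m&(v>-.1)&(v<-.02)&(abs(P[:,2]-z)<.003)
            if k.sum()>2: print(n,nm,round(z,3),k.sum(),np.percentile(v[k],[5,50,95])*1000)
np.set_printoptions(precision=1,suppress=True)
f('side0',np.load('side1.npy'));f('scene0',np.load('scene1.npy'));f('side',S);f('scene',D);f('wrist',C)
E
```

```text
side0 off 0.11 24 [-75.1 -66.2 -65.6]
side0 mid 0.11 7 [-67.  -66.7 -65.2]
side0 off 0.12 27 [-65.5 -64.9 -63.9]
side0 mid 0.12 7 [-65.  -64.8 -64.2]
side0 off 0.13 27 [-64.1 -63.5 -62.7]
side0 mid 0.13 10 [-63.6 -63.1 -62.3]
side0 off 0.14 28 [-62.3 -61.7 -60.8]
side0 mid 0.14 8 [-62.6 -62.1 -61.2]
side0 off 0.15 30 [-60.7 -59.8 -59.5]
side0 mid 0.15 7 [-60.8 -60.3 -59.4]
side0 mid 0.16 10 [-59.5 -58.9 -57.8]
side0 mid 0.17 3 [-59.1 -58.6 -58.3]
scene0 off 0.11 14 [-73.2 -63.7 -63.1]
scene0 off 0.12 11 [-63.3 -62.  -61.5]
scene0 off 0.13 12 [-61.6 -60.4 -59.9]
scene0 off 0.14 9 [-59.5 -58.9 -58.3]
scene0 off 0.15 13 [-59.  -57.4 -56.9]
scene0 mid 0.15 4 [-58.8 -57.4 -57.2]
side off 0.11 25 [-67.6 -66.4 -65.7]
side mid 0.11 9 [-66.9 -66.4 -65.6]
side off 0.12 21 [-65.8 -65.  -64. ]
side mid 0.12 10 [-65.7 -65.  -64.3]
side off 0.13 28 [-64.7 -63.4 -62.3]
side mid 0.13 9 [-64.1 -63.  -62.4]
side off 0.14 27 [-62.7 -61.7 -61. ]
side mid 0.14 6 [-62.  -61.3 -61.1]
side off 0.15 23 [-61.3 -60.3 -59. ]
side mid 0.15 5 [-60.7 -60.1 -59.9]
side off 0.16 4 [-60.2 -59.8 -58.3]
side mid 0.16 4
[... 187 characters left out ...]
-62.8 -60.5 -60. ]
scene mid 0.13 3 [-60.8 -60.3 -59.9]
scene off 0.14 7 [-60.  -58.7 -58.4]
scene off 0.15 7 [-58.8 -57.  -56.6]
scene mid 0.15 3 [-57.2 -57.1 -56.6]
scene mid 0.16 3 [-56.  -55.5 -55.3]
scene mid 0.17 7 [-55.9 -47.3 -41.2]
wrist off 0.11 212 [-66.1 -65.6 -65.1]
wrist mid 0.11 78 [-65.9 -65.5 -65. ]
wrist off 0.12 231 [-64.5 -63.9 -63.4]
wrist mid 0.12 47 [-64.4 -63.9 -63.4]
wrist off 0.13 261 [-62.9 -62.3 -61.8]
wrist mid 0.13 12 [-63.  -62.5 -62.1]
wrist off 0.14 302 [-61.3 -60.8 -60.3]
wrist mid 0.14 6 [-61.  -60.6 -60.3]
wrist off 0.15 358 [-59.7 -59.2 -58.7]
wrist mid 0.15 6 [-59.5 -59.1 -58.7]
wrist off 0.16 238 [-60.5 -59.4 -58.1]
wrist mid 0.17 11 [-44.7 -44.3 -42.5]
```

View pics/scene3z.png

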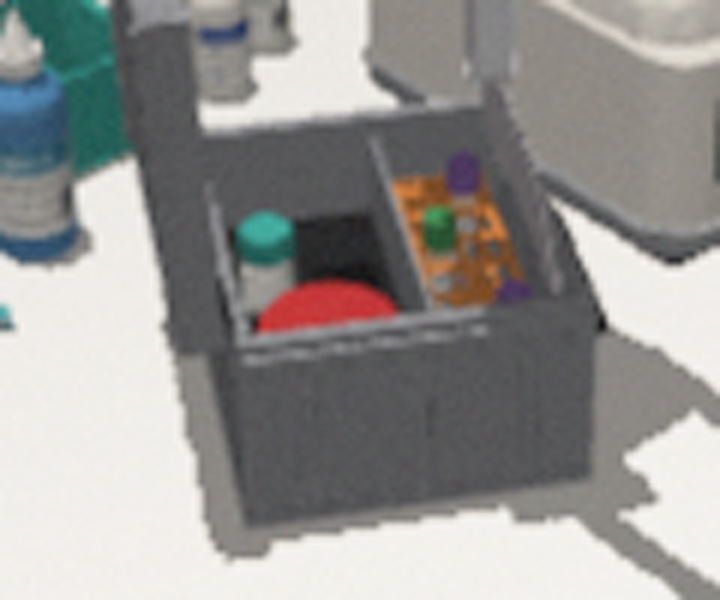

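```bash
python3 - <<'E'
from h import *
st(); np.set_printoptions(precision=4,suppress=True)
def f(n,X,cu,cv):
    P=X.reshape(-1,3);P=P[~np.isnan(P).any(1)];u=P[:,:2]@ex-.4385;v=P[:,:2]@ey-.3585
    k=(abs(u-cu)<.08)&(abs(v-cv)<.05)&(P[:,2]>.171)&(P[:,2]<.3)
    o=np.argsort(P[k][:,2])[:400:20]; print(n,k.sum()); print(np.c_[u[k],v[k],P[k][:,2]][o]*1000)
for n in ('side','wrist','scene'):
    im,d=cams.snapshot(n); f(n,cloud(n,d),0,-.0516)
    if n=='side': cv2.imwrite('pics/side3y.png',cv2.resize(im[130:230,210:330],None,fx=6,fy=6,interpolation=cv2.INTER_CUBIC))
    if n=='wrist': cv2.imwrite('pics/wrist3z.png',cv2.resize(im[200:330,200:360],None,fx=5,fy=4.5,interpolation=cv2.INTER_CUBIC))
E
```

```text
t 3.85 box x 0.0004 y -0.0520 z 0.1410 rot [2.6143 1.7418 0.    ] F [0.226  1.1717 1.4851] w 0.0006292686726761828 j [ 0.1078  0.0638  1.4639 -0.0002  1.6138  0.5032]
side 716
[[  1.576  -43.9569 172.1246]
 [  3.6702 -43.1963 182.5989]
 [-12.764  -45.5485 189.1742]
 [-14.0139 -56.7632 194.2277]
 [-14.2301 -44.1932 199.7833]
 [ -0.2672 -46.0771 206.4957]
 [ -9.3214 -43.1929 210.9327]
 [-13.8165 -44.8172 217.4564]
 [ -0.0352 -43.7    223.3248]
 [-14.5312 -44.2797 233.1964]
 [-22.5954 -42.2506 267.0734]
 [ 15.5517 -20.6795 272.099 ]
 [  3.0947 -19.9549 274.2865]
 [-25.5403 -25.2638 276.1746]
 [ 70.6438 -56.4379 277.8396]
 [-16.8156 -20.135  279.48  ]
 [ -8.366  -20.2247 281.3421]
 [-22.9598 -19.67   282.4362]
 [ -6.1913 -19.6728 283.1107]
 [ 69.8808 -30.8379 283.8373]]
wrist 42592
[[ -1.8822 -43.0135 171.099 ]
 [  4.9195 -42.6769 173.4415]
 [ -1.8179 -42.6471 174.9795]
 [  6.4095 -42.7311 176.1684]
 [  0.769  -44.0078 177.1136]
 [ -3.2927 -42.5694 178.0089]
 [ -6.3127 -42.8102 178.7861]
 [ -1.7501 -43.1514 179.2796]
 [  6.3122 -42.8799 179.9476]
 [  9.8125 -43.1821 180.5345]
 [  2.2838 
[... 200 characters left out ...]
[  5.6888 -42.4692 184.9497]
 [ 11.5396 -42.2992 185.3601]
 [  9.5725 -42.66   185.7625]]
scene 390
[[ -4.5939 -58.1779 172.3276]
 [-12.2573 -56.3228 183.4154]
 [-10.5786 -45.83   189.9592]
 [-11.7502 -53.6446 195.7979]
 [-13.421  -53.2163 202.9401]
 [-15.3183 -52.7354 210.1661]
 [-12.2058 -56.081  217.0267]
 [-15.0229 -50.0486 225.3437]
 [-79.9539 -17.7343 268.4816]
 [ 72.9081 -17.6568 272.3975]
 [  3.1523 -17.3027 274.9313]
 [-76.9794 -65.5726 277.8087]
 [-23.519  -17.0911 280.1375]
 [-29.5822 -23.483  282.5649]
 [ 71.9519 -20.381  284.377 ]
 [ -1.3099 -16.5274 285.8192]
 [ 72.9573 -28.7704 288.9288]
 [-12.8162 -27.0521 290.4622]
 [-18.8634 -20.6889 291.3923]
 [ 79.531  -16.5586 292.9446]]
```

View pics/side3y.png

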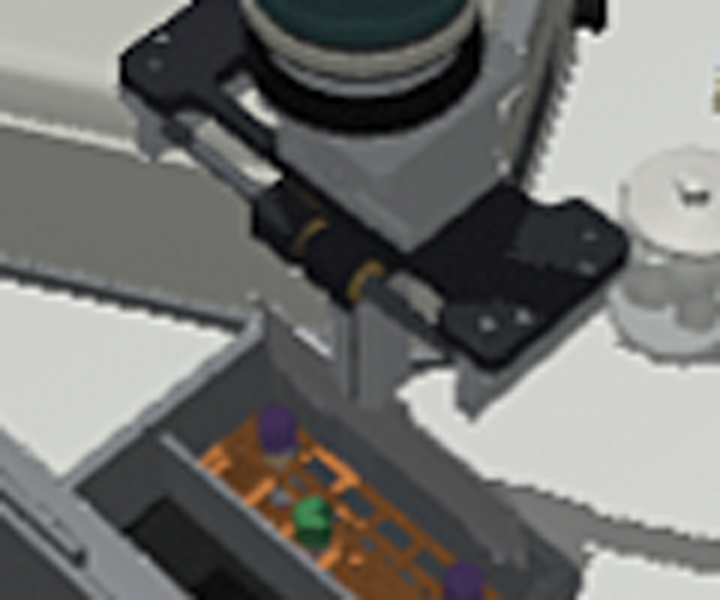

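View pics/wrist3z.png

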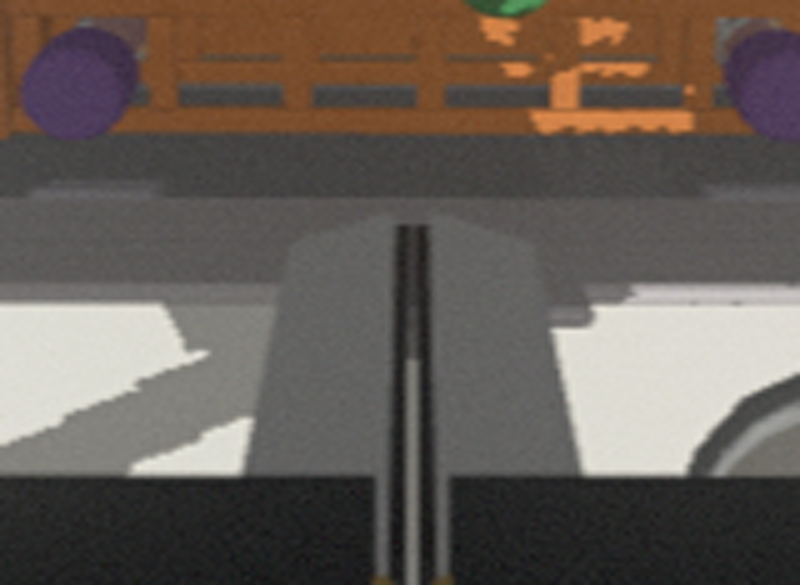

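```bash
python3 - <<'E'
from h import *
np.set_printoptions(precision=3,suppress=True)
im,d=cams.snapshot('side'); S=cloud('side',d);im,d=cams.snapshot('scene'); D=cloud('scene',d)
p=readout.get_state()['ee_pos']
def f(n,X,c,tz,R=.1):
    P=X.reshape(-1,3);P=P[~np.isnan(P).any(1)]
    k=(np.hypot(*(P[:,:2]-c).T)<R)&(P[:,2]>.171)
    Q=P[k]; print(n,'TCPz',tz,'hist z-tcp'); h,e=np.histogram(Q[:,2]-tz,bins=np.arange(-.01,.3,.01)); print(dict(zip((e[:-1]*1000).round().astype(int).tolist(),h.tolist())))
for n,X in (('side0',np.load('side1.npy')),('scene0',np.load('scene1.npy'))): f(n,X,[.55,0],.176)
for n,X in (('side',S),('scene',D)): f(n,X,p[:2],p[2])
E
```

```text
side0 TCPz 0.176 hist z-tcp
{-10: 0, 0: 0, 10: 0, 20: 2, 30: 27, 40: 51, 50: 39, 60: 48, 70: 47, 80: 50, 90: 49, 100: 33, 110: 16, 120: 17, 130: 126, 140: 337, 150: 228, 160: 812, 170: 527, 180: 128, 190: 86, 200: 55, 210: 230, 220: 268, 230: 80, 240: 119, 250: 163, 260: 212, 270: 168, 280: 167}
scene0 TCPz 0.176 hist z-tcp
{-10: 0, 0: 0, 10: 0, 20: 7, 30: 42, 40: 41, 50: 50, 60: 51, 70: 51, 80: 53, 90: 55, 100: 53, 110: 22, 120: 49, 130: 177, 140: 187, 150: 165, 160: 460, 170: 97, 180: 106, 190: 94, 200: 81, 210: 142, 220: 141, 230: 81, 240: 99, 250: 103, 260: 124, 270: 105, 280: 105}
side TCPz 0.14094942591495507 hist z-tcp
{-10: 0, 0: 0, 10: 0, 20: 0, 30: 14, 40: 35, 50: 36, 60: 38, 70: 31, 80: 26, 90: 18, 100: 2, 110: 0, 120: 29, 130: 146, 140: 263, 150: 191, 160: 712, 170: 600, 180: 104, 190: 55, 200: 79, 210: 267, 220: 284, 230: 65, 240: 96, 250: 161, 260: 212, 270: 156, 280: 138}
scene TCPz 0.14094942591495507 hist z-tcp
{-10: 0, 0: 0, 10: 0, 20: 0, 30: 15, 40: 28, 50: 32, 60: 25, 70: 31, 80: 16, 90: 0, 100: 0, 110: 0, 120: 39, 130: 135, 140: 163, 150: 132, 160: 364, 170: 131, 180: 77, 190: 64, 200: 89, 210: 157, 220: 169, 230: 82, 240: 100, 250: 123, 260: 128, 270: 115, 280: 119}
```

```bash
python3 - <<'E'
from h import *
for n in ('side','scene'):
    P=np.load(n+'1.npy').reshape(-1,3);P=P[~np.isnan(P).any(1)]
    k=(np.hypot(*(P[:,:2]-[.55,0]).T)<.075)&(P[:,2]>.172)&(abs(P[:,1])<.03); print(n,(np.sort(P[k][:,2])[:15]*1000).round(1))
im,d=cams.snapshot('wrist');C=cloud('wrist',d); v=C[...,:2]@ey-.3585;u=C[...,:2]@ex-.4385
k=(abs(u)<.012)&(v>-.05)&(v<-.04)&(C[...,2]>.12); print((np.sort(C[k][:,2])[:40:3]*1000).round(1))
E
```

```text
side [205.4 205.4 206.3 206.6 207.  207.7 208.1 208.8 209.1 210.4 210.5 210.7
 210.8 210.9 211.2]
scene [201.2 203.1 204.9 205.4 205.6 205.7 206.  206.3 206.5 207.1 207.2 207.3
 207.4 207.7 207.7]
[171.6 172.  172.2 172.4 172.9 173.1 173.4 173.6 173.7 173.9 174.  174.4
 174.5 174.6]
```

Request:
{"method": "jog_arm", "body": {"plan": [{"claw": -1, "dx": 0, "dy": 0, "dz": -1.0, "turn": 0}, {"claw": -1, "dx": -1.2, "dy": 0, "dz": -1.2, "turn": 0}, {"claw": -1, "dx": -2.4, "dy": 0, "dz": -1.2, "turn": 0}, {"claw": -1, "dx": -3.4, "dy": 0, "dz": -1.0, "turn": 0}, {"claw": -1, "dx": -3.4, "dy": 0, "dz": 0.2, "turn": 0}, {"claw": -1, "dx": -3.4, "dy": 0, "dz": 1.4, "turn": 0}, {"claw": -1, "dx": -3.4, "dy": 0, "dz": 2.2, "turn": 0}, {"claw": -1, "dx": -3.4, "dy": 0, "dz": 2.3, "turn": 0}, {"claw": -1, "dx": -3.0, "dy": 0, "dz": 2.3, "turn": 0}, {"claw": -1, "dx": -2.6, "dy": 0, "dz": 2.3, "turn": 0}, {"claw": -1, "dx": -2.2, "dy": 0, "dz": 2.35, "turn": 0}, {"claw": -1, "dx": -1.8, "dy": 0, "dz": 2.4, "turn": 0}, {"claw": -1, "dx": -1.4, "dy": 0, "dz": 2.45, "turn": 0}, {"claw": -1, "dx": -1.0, "dy": 0, "dz": 2.55, "turn": 0}, {"claw": -1, "dx": -0.6, "dy": 0, "dz": 2.65, "turn": 0}, {"claw": -1, "dx": -0.2, "dy": 0, "dz": 2.8, "turn": 0}, {"claw": -1, "dx": 0.1, "dy": 0, "dz": 2.95, "turn": 0}, {"claw": -1, "dx": 0.1, "dy": 0, "dz": 2.95, "turn": 0}]}}

```text
time: 5.95
ee_pos: [0.5234, 0.1149, 0.111]
eef_rot: [-2.614, -1.742, 0.001]
force: [-0.4, -0.0, -0.2]
gripper_width: 0.0006
```

```bash
python3 - <<'E'
from h import *
st(); im,d=snap('wrist','wrist4.png');C=cloud('wrist',d)
for c in (200,230,350):
    print(c,[(r,[round(float(x),3) for x in (C[r,c,:2]@ex-.4385,C[r,c,:2]@ey-.3585,C[r,c,2])]) for r in range(150,310,8)])
E
```

```text
t 5.95 box x 0.0001 y -0.0506 z 0.1110 rot [-2.6136 -1.7423  0.0007] F [-0.3501 -0.0173 -0.2095] w 0.0006040683284711825 j [0.1102 0.078  1.5086 0.0003 1.5556 0.505 ]
200 [(150, [-0.068, -0.004, 0.013]), (158, [-0.06, -0.006, 0.052]), (166, [-0.059, -0.011, 0.057]), (174, [-0.051, -0.011, 0.094]), (182, [-0.056, -0.02, 0.071]), (190, [-0.063, -0.031, 0.045]), (198, [-0.063, -0.038, 0.045]), (206, [-0.057, -0.037, 0.071]), (214, [-0.058, -0.043, 0.071]), (222, [-0.058, -0.049, 0.071]), (230, [-0.053, -0.048, 0.094]), (238, [-0.041, -0.035, 0.146]), (246, [-0.042, -0.041, 0.142]), (254, [-0.046, -0.051, 0.128]), (262, [-0.049, -0.062, 0.114]), (270, [-0.053, -0.074, 0.1]), (278, [-0.051, -0.075, 0.108]), (286, [-0.078, -0.135, 0.001]), (294, [-0.079, -0.144, 0.001]), (302, [-0.079, -0.152, 0.001])]
230 [(150, [-0.034, 0.003, 0.077]), (158, [-0.037, -0.006, 0.052]), (166, [-0.037, -0.011, 0.058]), (174, [-0.032, -0.011, 0.094]), (182, [-0.035, -0.02, 0.071]), (190, [-0.04, -0.032, 0.04]), (198, [-0.04, -0.039, 0.04]), (206, [-0.036, -0.037, 0.071]), (214, [-0.036, -0.043, 0.072]), (222,
[... 260 characters left out ...]
9, -0.135, 0.002]), (294, [-0.049, -0.143, 0.002]), (302, [-0.05, -0.152, 0.002])]
350 [(150, [0.051, 0.0, 0.052]), (158, [0.051, -0.006, 0.052]), (166, [0.051, -0.011, 0.055]), (174, [0.044, -0.011, 0.092]), (182, [0.048, -0.019, 0.074]), (190, [0.048, -0.025, 0.072]), (198, [0.049, -0.031, 0.073]), (206, [0.049, -0.037, 0.072]), (214, [0.049, -0.043, 0.072]), (222, [0.052, -0.052, 0.062]), (230, [0.056, -0.065, 0.04]), (238, [0.05, -0.061, 0.071]), (246, [0.036, -0.04, 0.144]), (254, [0.04, -0.051, 0.129]), (262, [0.043, -0.062, 0.114]), (270, [0.046, -0.074, 0.099]), (278, [0.045, -0.076, 0.107]), (286, [0.067, -0.135, 0.001]), (294, [0.067, -0.143, 0.002]), (302, [0.068, -0.152, 0.001])]
```

View pics/wrist4.png

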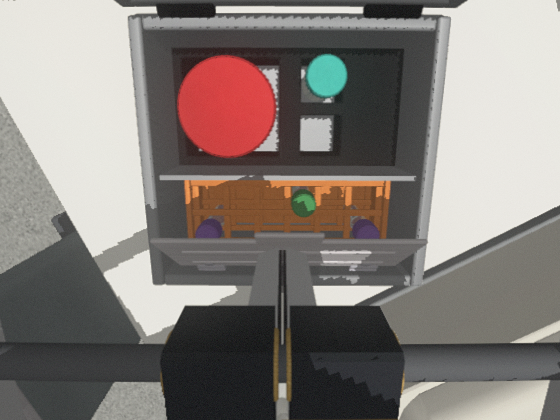

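Request:
{"method": "jog_arm", "body": {"plan": [{"claw": -1, "dx": 0.4, "dy": 0, "dz": 0.3, "turn": 0}, {"claw": -1, "dx": 0.85, "dy": 0, "dz": 0.65, "turn": 0}, {"claw": -1, "dx": 1.1, "dy": 0, "dz": 0.9, "turn": 0}, {"claw": -1, "dx": 1.3, "dy": 0, "dz": 1.15, "turn": 0}, {"claw": -1, "dx": 1.5, "dy": 0, "dz": 1.4, "turn": 0}, {"claw": -1, "dx": 1.65, "dy": 0, "dz": 1.65, "turn": 0}, {"claw": -1, "dx": 1.8, "dy": 0, "dz": 1.9, "turn": 0}, {"claw": -1, "dx": 1.95, "dy": 0, "dz": 2.2, "turn": 0}, {"claw": -1, "dx": 2.05, "dy": 0, "dz": 2.45, "turn": 0}, {"claw": -1, "dx": 2.15, "dy": 0, "dz": 2.75, "turn": 0}, {"claw": -1, "dx": 2.2, "dy": 0, "dz": 3.05, "turn": 0}, {"claw": -1, "dx": 2.3, "dy": 0, "dz": 3.35, "turn": 0}, {"claw": -1, "dx": 2.35, "dy": 0, "dz": 3.55, "turn": 0}, {"claw": -1, "dx": 2.35, "dy": 0, "dz": 3.7, "turn": 0}, {"claw": -1, "dx": 2.35, "dy": 0, "dz": 3.7, "turn": 0}]}}

```text
time: 7.5
ee_pos: [0.5323, 0.1365, 0.0739]
eef_rot: [-2.614, -1.742, 0.001]
force: [-0.5, 0.3, 0.7]
gripper_width: 0.0006
```

```bash
cat >> h.py <<'E'
def ret(f):
    im,d=snap('wrist',f);C=cloud('wrist',d).reshape(-1,3);C=C[~np.isnan(C).any(1)]
    u=C[:,:2]@ex-.4385;v=C[:,:2]@ey-.3585
    k=(abs(u)>.025)&(abs(u)<.065)&(v>-.06)&(v<-.013)&(C[:,2]>.085)
    print(np.polyfit(v[k],C[k][:,2],1),k.sum(),'z bins',[(b,round(float(np.median(C[k&(abs(v-b)<.004)][:,2])),4)) for b in np.arange(-.055,-.01,.01)])
E
python3 - <<'E'
from h import *
st(); ret('wrist5.png')
E
```

```text
t 7.5 box x -0.0000 y -0.0273 z 0.0739 rot [-2.6136 -1.7421  0.001 ] F [-0.4981  0.2612  0.6556] w 0.0006280005250675733 j [0.1476 0.1287 1.5283 0.0003 1.4854 0.5426]
[0.0659 0.1059] 10210 z bins [(np.float64(-0.055), 0.1024), (np.float64(-0.045), 0.1029), (np.float64(-0.034999999999999996), 0.1036), (np.float64(-0.024999999999999994), 0.1044), (np.float64(-0.014999999999999993), 0.1048)]
```

View pics/wrist5.png

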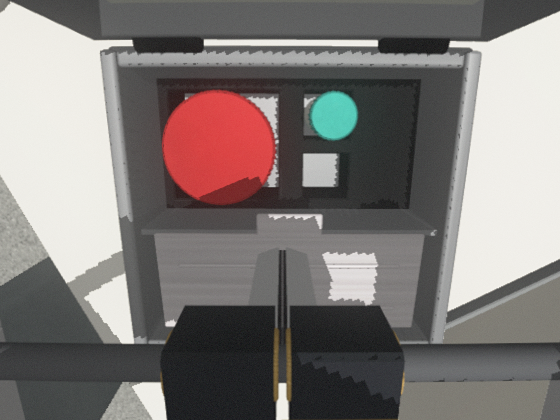

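Angle about 0.066 rad; it needs about 3–4 mm more. Pressing carefully until a force shows.

Request:
{"method": "jog_arm", "body": {"plan": [{"claw": -1, "dx": 0, "dy": 0, "dz": 0.1, "turn": 0}, {"claw": -1, "dx": 0, "dy": 0, "dz": 0.2, "turn": 0}, {"claw": -1, "dx": 0, "dy": 0, "dz": 0.3, "turn": 0}, {"claw": -1, "dx": 0, "dy": 0, "dz": 0.3, "turn": 0}, {"claw": -1, "dx": 0, "dy": 0, "dz": 0.3, "turn": 0}]}}

```text
time: 8.05
ee_pos: [0.5323, 0.1364, 0.0709]
eef_rot: [-2.614, -1.742, 0.001]
force: [0.5, 0.5, -0.5]
gripper_width: 0.0001
```

```bash
python3 - <<'E'
from h import *
st(); ret('wrist6.png')
E
```

```text
t 8.05 box x -0.0000 y -0.0273 z 0.0709 rot [-2.6136 -1.7421  0.0013] F [ 0.5399  0.5151 -0.4736] w 0.00012652891489570172 j [0.1476 0.1306 1.5322 0.0002 1.4798 0.5426]
[0.0101 0.1019] 10385 z bins [(np.float64(-0.055), 0.1014), (np.float64(-0.045), 0.1014), (np.float64(-0.034999999999999996), 0.1015), (np.float64(-0.024999999999999994), 0.1018), (np.float64(-0.014999999999999993), 0.1017)]
```

Request:
{"method": "jog_arm", "body": {"plan": [{"claw": -1, "dx": 0, "dy": 0, "dz": 0.1, "turn": 0}, {"claw": -1, "dx": 0, "dy": 0, "dz": 0.15, "turn": 0}, {"claw": -1, "dx": 0, "dy": 0, "dz": 0.15, "turn": 0}]}}

```text
time: 8.4
ee_pos: [0.5324, 0.1365, 0.0702]
eef_rot: [-2.614, -1.742, 0.0]
force: [-1.7, 0.1, 4.7]
gripper_width: 0.0005
```

```bash
python3 - <<'E'
from h import *
st(); ret('wrist7.png')
E
```

```text
t 8.4 box x 0.0001 y -0.0272 z 0.0702 rot [-2.6138 -1.7424  0.0003] F [-1.6722  0.0624  4.7405] w 0.0005182006667935873 j [0.1477 0.1309 1.5334 0.0002 1.4776 0.5425]
[-0.0025  0.1011] 10373 z bins [(np.float64(-0.055), 0.1012), (np.float64(-0.045), 0.1012), (np.float64(-0.034999999999999996), 0.1011), (np.float64(-0.024999999999999994), 0.1011), (np.float64(-0.014999999999999993), 0.101)]
```

Request:
{"method": "jog_arm", "body": {"plan": [{"claw": -1, "dx": 0, "dy": 0, "dz": -1, "turn": 0}, {"claw": -1, "dx": 0, "dy": 0, "dz": -4, "turn": 0}, {"claw": -1, "dx": 0, "dy": 0, "dz": -8, "turn": 0}, {"claw": -1, "dx": 0, "dy": 0, "dz": -12, "turn": 0}, {"claw": -1, "dx": 0, "dy": 0, "dz": -16, "turn": 0}, {"claw": -1, "dx": 0, "dy": 0, "dz": -19, "turn": 0}, {"claw": -1, "dx": 0, "dy": 0, "dz": -20.5, "turn": 0}, {"claw": -1, "dx": 0, "dy": 0, "dz": -20.5, "turn": 0}, {"claw": -1, "dx": 0, "dy": 0, "dz": -20.5, "turn": 0}]}}

```text
time: 9.35
ee_pos: [0.5325, 0.1364, 0.2747]
eef_rot: [-2.614, -1.742, 0.001]
force: [-0.2, 0.5, 0.4]
gripper_width: 0.0007
```

```bash
python3 - <<'E'
from h import *
st(); ret('wrist8.png')
E
```

```text
t 9.35 box x 0.0001 y -0.0273 z 0.2747 rot [-2.6137 -1.7422  0.0008] F [-0.2267  0.4752  0.3597] w 0.0007179733064445169 j [0.1476 0.0896 1.1733 0.0002 1.8794 0.5426]
[-0.0066  0.0999] 3137 z bins [(np.float64(-0.055), 0.1004), (np.float64(-0.045), 0.1001), (np.float64(-0.034999999999999996), 0.1001), (np.float64(-0.024999999999999994), 0.1001), (np.float64(-0.014999999999999993), 0.1)]
```

View pics/wrist8.png

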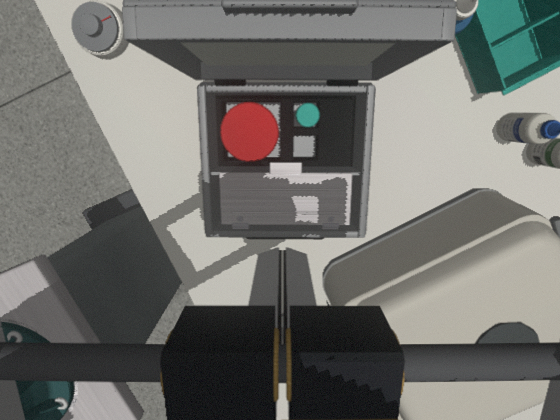

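Retainer is flat (rows 172–228), the tubes are covered, and the lid is still open. Now over the lid.

Request:
{"method": "jog_arm", "body": {"plan": [{"claw": -1, "dx": 2, "dy": 0, "dz": -0.5, "turn": 0}, {"claw": -1, "dx": 5, "dy": 0, "dz": -1, "turn": 0}, {"claw": -1, "dx": 8, "dy": 0, "dz": -1, "turn": 0}, {"claw": -1, "dx": 11, "dy": 0, "dz": -1, "turn": 0}, {"claw": -1, "dx": 14, "dy": 0, "dz": -1, "turn": 0}, {"claw": -1, "dx": 16.2, "dy": 0, "dz": -1, "turn": 0}, {"claw": -1, "dx": 16.2, "dy": 0, "dz": -1, "turn": 0}, {"claw": -1, "dx": 16.2, "dy": 0, "dz": -1, "turn": 0}]}}

```text
time: 10.2
ee_pos: [0.5938, 0.2855, 0.2813]
eef_rot: [-2.612, -1.742, 0.01]
force: [0.3, 0.2, 0.8]
gripper_width: 0.0007
```

```bash
python3 - <<'E'
from h import *
st(); im,_=snap('side','side9.png'); cv2.imwrite('pics/side9z.png',cv2.resize(im[60:320,120:380],None,fx=2.3,fy=2.3))
E
```

```text
t 10.2 box x -0.0007 y 0.1340 z 0.2813 rot [-2.6123 -1.7421  0.0101] F [0.3161 0.1978 0.816 ] w 0.0006696059453689158 j [0.3621 0.357  0.8403 0.0002 1.9509 0.7567]
```

View pics/side9z.png

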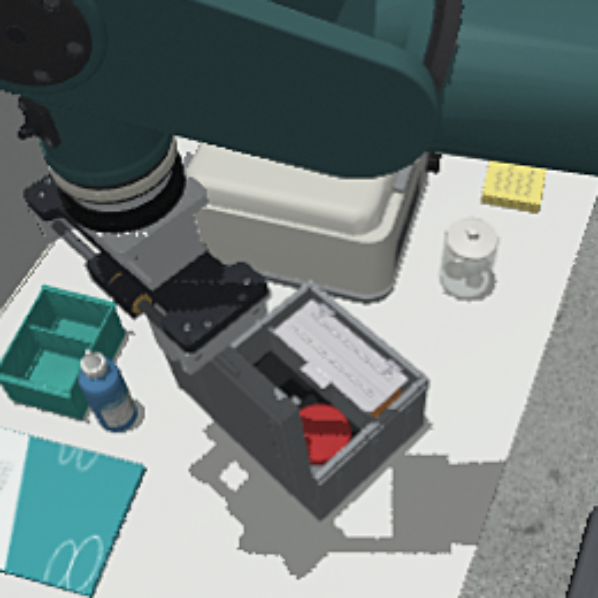

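Request:
{"method": "jog_arm", "body": {"plan": [{"claw": -1, "dx": 0, "dy": 0, "dz": 2, "turn": 0}, {"claw": -1, "dx": 0, "dy": 0, "dz": 5, "turn": 0}, {"claw": -1, "dx": 0, "dy": 0, "dz": 7, "turn": 0}, {"claw": -1, "dx": 0, "dy": 0, "dz": 7.8, "turn": 0}, {"claw": -1, "dx": 0, "dy": 0, "dz": 7.8, "turn": 0}]}}

```text
time: 10.75
ee_pos: [0.5927, 0.2836, 0.2031]
eef_rot: [-2.614, -1.739, 0.012]
force: [0.1, -0.3, 0.1]
gripper_width: 0.0003
```

```bash
python3 - <<'E'
from h import *
st(); im,_=snap('side','side10.png'); cv2.imwrite('pics/side10z.png',cv2.resize(im[60:320,120:380],None,fx=2.3,fy=2.3))
im,_=snap('scene','scene10.png'); cv2.imwrite('pics/scene10z.png',cv2.resize(im[100:300,120:360],None,fx=3,fy=3))
E
```

```text
t 10.75 box x -0.0010 y 0.1318 z 0.2031 rot [-2.614  -1.7392  0.012 ] F [ 0.1487 -0.292   0.0723] w 0.00034565046838497054 j [0.36   0.3356 1.0224 0.0001 1.7915 0.7567]
```

View pics/side10z.png

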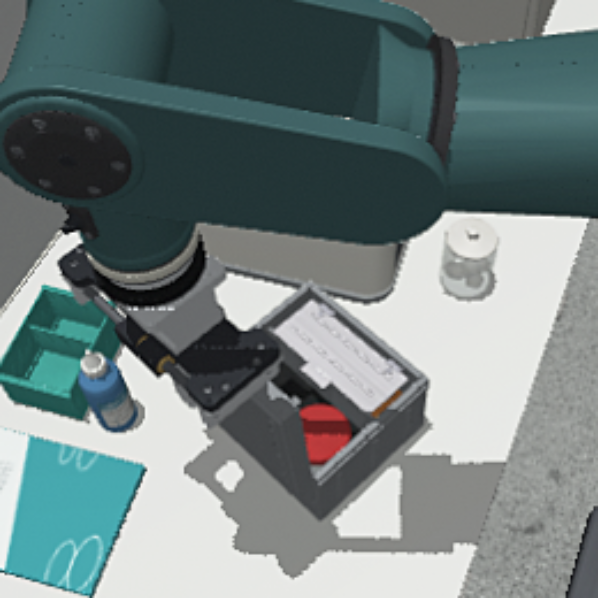

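View pics/scene10z.png

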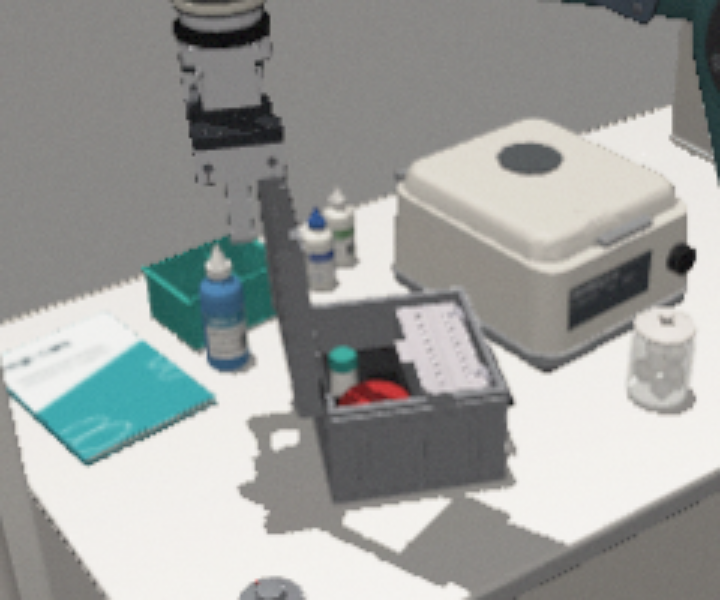

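Request:
{"method": "jog_arm", "body": {"plan": [{"claw": -1, "dx": -0.8, "dy": 0, "dz": 0, "turn": 0}, {"claw": -1, "dx": -1.4, "dy": 0, "dz": 0, "turn": 0}, {"claw": -1, "dx": -1.9, "dy": 0, "dz": 0, "turn": 0}, {"claw": -1, "dx": -2.4, "dy": 0, "dz": 0, "turn": 0}, {"claw": -1, "dx": -3.0, "dy": 0, "dz": 0, "turn": 0}, {"claw": -1, "dx": -3.5, "dy": 0, "dz": 0, "turn": 0}, {"claw": -1, "dx": -4.1, "dy": 0, "dz": 0, "turn": 0}, {"claw": -1, "dx": -4.7, "dy": 0, "dz": 0.05, "turn": 0}, {"claw": -1, "dx": -5.2, "dy": 0, "dz": 0.1, "turn": 0}, {"claw": -1, "dx": -5.7, "dy": 0, "dz": 0.15, "turn": 0}, {"claw": -1, "dx": -6.3, "dy": 0, "dz": 0.2, "turn": 0}, {"claw": -1, "dx": -6.9, "dy": 0, "dz": 0.3, "turn": 0}, {"claw": -1, "dx": -7.4, "dy": 0, "dz": 0.45, "turn": 0}, {"claw": -1, "dx": -7.9, "dy": 0, "dz": 0.6, "turn": 0}, {"claw": -1, "dx": -8.4, "dy": 0, "dz": 0.8, "turn": 0}, {"claw": -1, "dx": -8.9, "dy": 0, "dz": 1.0, "turn": 0}, {"claw": -1, "dx": -9.4, "dy": 0, "dz": 1.2, "turn": 0}, {"claw": -1, "dx": -9.4, "dy": 0, "dz": 1.2, "turn": 0}]}}

```text
time: 12.65
ee_pos: [0.5571, 0.1968, 0.1934]
eef_rot: [-2.615, -1.739, 0.007]
force: [-0.2, 0.8, 0.5]
gripper_width: 0.0003
```

```bash
python3 - <<'E'
from h import *
st(); im,_=snap('side','side11.png'); cv2.imwrite('pics/side11z.png',cv2.resize(im[60:320,120:380],None,fx=2.3,fy=2.3))
im,_=snap('scene','scene11.png'); cv2.imwrite('pics/scene11z.png',cv2.resize(im[100:300,120:360],None,fx=3,fy=3))
E
```

```text
t 12.65 box x -0.0004 y 0.0379 z 0.1934 rot [-2.6153 -1.7394  0.0071] F [-0.2356  0.7752  0.5269] w 0.0002871963192683896 j [ 0.2442  0.1801  1.2317 -0.0009  1.7343  0.641 ]
```

View pics/scene11z.png

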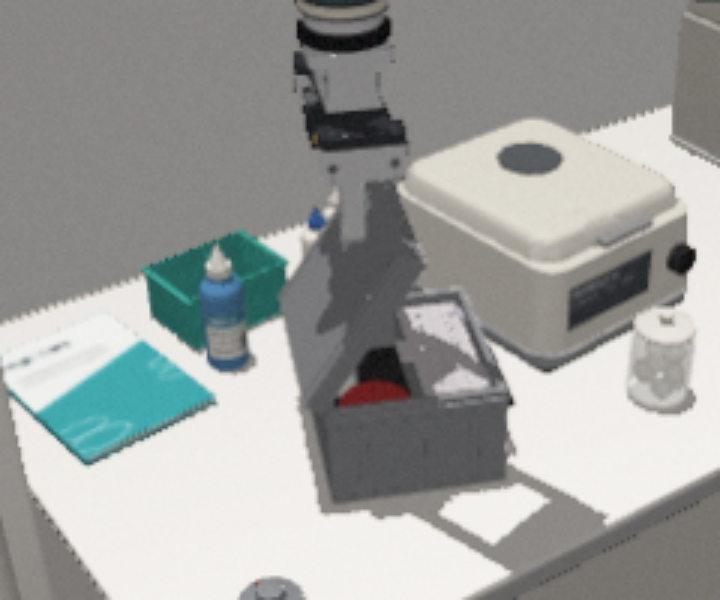

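Request:
{"method": "jog_arm", "body": {"plan": [{"claw": -1, "dx": -0.5, "dy": 0, "dz": 0.35, "turn": 0}, {"claw": -1, "dx": -1.0, "dy": 0, "dz": 0.75, "turn": 0}, {"claw": -1, "dx": -1.5, "dy": 0, "dz": 1.05, "turn": 0}, {"claw": -1, "dx": -2.0, "dy": 0, "dz": 1.35, "turn": 0}, {"claw": -1, "dx": -2.4, "dy": 0, "dz": 1.7, "turn": 0}, {"claw": -1, "dx": -2.85, "dy": 0, "dz": 2.0, "turn": 0}, {"claw": -1, "dx": -3.3, "dy": 0, "dz": 2.4, "turn": 0}, {"claw": -1, "dx": -3.7, "dy": 0, "dz": 2.8, "turn": 0}, {"claw": -1, "dx": -4.05, "dy": 0, "dz": 3.2, "turn": 0}, {"claw": -1, "dx": -4.4, "dy": 0, "dz": 3.6, "turn": 0}, {"claw": -1, "dx": -4.75, "dy": 0, "dz": 4.0, "turn": 0}, {"claw": -1, "dx": -5.1, "dy": 0, "dz": 4.45, "turn": 0}, {"claw": -1, "dx": -5.4, "dy": 0, "dz": 4.9, "turn": 0}, {"claw": -1, "dx": -5.7, "dy": 0, "dz": 5.4, "turn": 0}, {"claw": -1, "dx": -5.95, "dy": 0, "dz": 5.9, "turn": 0}, {"claw": -1, "dx": -6.2, "dy": 0, "dz": 6.4, "turn": 0}, {"claw": -1, "dx": -6.4, "dy": 0, "dz": 6.9, "turn": 0}, {"claw": -1, "dx": -6.6, "dy": 0, "dz": 7.4, "turn": 0}, {"claw": -1, "dx": -6.6, "dy": 0, "dz": 7.4, "turn": 0}]}}

```text
time: 14.65
ee_pos: [0.5305, 0.1358, 0.1182]
eef_rot: [-2.614, -1.739, 0.011]
force: [-0.3, 0.5, -0.1]
gripper_width: 0.0009
```

```bash
cat >> h.py <<'E'
def lid(n,f):
    im,d=snap(n,f);C=cloud(n,d).reshape(-1,3);C=C[~np.isnan(C).any(1)]
    u=C[:,:2]@ex-.4385;v=C[:,:2]@ey-.3585
    k=(abs(u)>.03)&(abs(u)<.085)&(v>-.07)&(v<.08)&(C[:,2]>.11)&(C[:,2]<.19)
    print(n,np.polyfit(v[k],C[k][:,2],1),k.sum(),[(round(float(b),3),round(float(np.median(C[k&(abs(v-b)<.008)][:,2])),4)) for b in np.arange(-.06,.08,.02)])
E
python3 - <<'E'
from h import *
st(); lid('wrist','wrist12.png'); lid('side','side12.png')
E
```

```text
t 14.65 box x -0.0014 y -0.0286 z 0.1182 rot [-2.6142 -1.7389  0.011 ] F [-0.2536  0.4879 -0.0519] w 0.0008952980159191298 j [ 0.148   0.1061  1.4638 -0.0012  1.5789  0.5449]
wrist [-0.1657  0.1433] 56378 [(-0.06, 0.1532), (-0.04, 0.1499), (-0.02, 0.1466), (0.0, 0.1433), (0.02, 0.14), (0.04, 0.1367), (0.06, 0.1334), (0.08, 0.1307)]
side [-0.1645  0.1414] 2667 [(-0.06, 0.1515), (-0.04, 0.1477), (-0.02, 0.1445), (0.0, 0.1413), (0.02, 0.138), (0.04, 0.1348), (0.06, 0.1313), (0.08, 0.1291)]
```

View pics/wrist12.png

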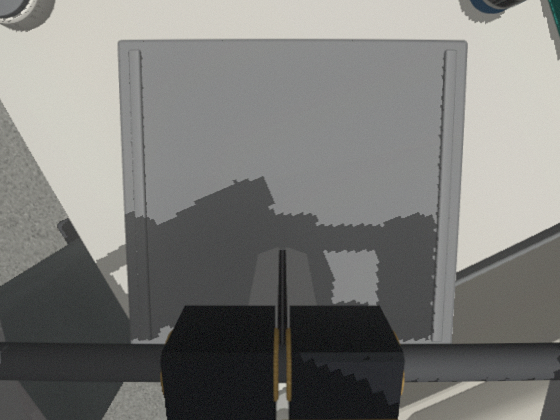

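Request:
{"method": "jog_arm", "body": {"plan": [{"claw": -1, "dx": -0.1, "dy": 0, "dz": 0.4, "turn": 0}, {"claw": -1, "dx": -0.2, "dy": 0, "dz": 0.8, "turn": 0}, {"claw": -1, "dx": -0.3, "dy": 0, "dz": 1.2, "turn": 0}, {"claw": -1, "dx": -0.4, "dy": 0, "dz": 1.5, "turn": 0}, {"claw": -1, "dx": -0.5, "dy": 0, "dz": 1.8, "turn": 0}, {"claw": -1, "dx": -0.5, "dy": 0, "dz": 2.0, "turn": 0}, {"claw": -1, "dx": -0.5, "dy": 0, "dz": 2.0, "turn": 0}]}}

```text
time: 15.45
ee_pos: [0.5285, 0.1314, 0.0985]
eef_rot: [-2.614, -1.739, 0.011]
force: [0.4, -0.4, -0.1]
gripper_width: 0.0006
```

```bash
python3 - <<'E'
from h import *
st(); lid('wrist','wrist13.png')
E
```

```text
t 15.45 box x -0.0016 y -0.0334 z 0.0985 rot [-2.6139 -1.739   0.0106] F [ 0.4336 -0.4109 -0.0566] w 0.0006052664721100001 j [ 0.1404  0.1088  1.5003 -0.001   1.5394  0.5371]
wrist [-0.002   0.1294] 62088 [(-0.06, 0.1294), (-0.04, 0.1294), (-0.02, 0.1293), (0.0, 0.1293), (0.02, 0.1292), (0.04, 0.1292), (0.06, 0.1292), (0.08, 0.1291)]
```

Request:
{"method": "jog_arm", "body": {"plan": [{"claw": -1, "dx": 0, "dy": 0, "dz": 0.1, "turn": 0}, {"claw": -1, "dx": 0, "dy": 0, "dz": 0.2, "turn": 0}, {"claw": -1, "dx": 0, "dy": 0, "dz": 0.2, "turn": 0}, {"claw": -1, "dx": 0, "dy": 0, "dz": 0.2, "turn": 0}]}}

```text
time: 15.9
ee_pos: [0.5287, 0.1316, 0.0983]
eef_rot: [-2.614, -1.739, 0.008]
force: [-1.6, -0.1, 5.0]
gripper_width: 0.0004
```

```bash
python3 - <<'E'
from h import *
st(); lid('wrist','wrist14.png')
E
```

```text
t 15.9 box x -0.0014 y -0.0331 z 0.0983 rot [-2.6142 -1.7394  0.0085] F [-1.6415 -0.1285  5.0135] w 0.00038374121439112817 j [ 0.1405  0.1084  1.5013 -0.0009  1.5374  0.5371]
wrist [-0.0021  0.1292] 62219 [(-0.06, 0.1292), (-0.04, 0.1292), (-0.02, 0.1291), (0.0, 0.1291), (0.02, 0.1291), (0.04, 0.129), (0.06, 0.129), (0.08, 0.1289)]
```

At the stop with 5 N. Retreating straight up.

Request:
{"method": "jog_arm", "body": {"plan": [{"claw": -1, "dx": 0, "dy": 0, "dz": -0.5, "turn": 0}, {"claw": -1, "dx": 0, "dy": 0, "dz": -2, "turn": 0}, {"claw": -1, "dx": 0, "dy": 0, "dz": -5, "turn": 0}, {"claw": -1, "dx": 0, "dy": 0, "dz": -8, "turn": 0}, {"claw": -1, "dx": 0, "dy": 0, "dz": -12, "turn": 0}, {"claw": -1, "dx": 0, "dy": 0, "dz": -15, "turn": 0}, {"claw": -1, "dx": 0, "dy": 0, "dz": -15, "turn": 0}, {"claw": -1, "dx": 0, "dy": 0, "dz": -15, "turn": 0}]}}

```text
time: 16.75
ee_pos: [0.53, 0.132, 0.2494]
eef_rot: [-2.615, -1.74, 0.005]
force: [1.0, -0.3, -0.7]
gripper_width: 0.0006
```

```bash
python3 - <<'E'
from h import *
st(); lid('wrist','wrist15.png'); lid('side','side15.png')
for n,ts in (('side',['cotton_jar','timer','notepad']),):
    for t in ts: print(t,[(w(x['point'],n).round(3),round(x['p'],2)) for x in models.find_in(t,n)[:1]])
E
```

```text
t 16.75 box x -0.0004 y -0.0323 z 0.2494 rot [-2.6149 -1.7402  0.0051] F [ 1.0342 -0.2717 -0.7063] w 0.0005884968217088594 j [ 0.1409  0.0792  1.2342 -0.0009  1.8314  0.5371]
wrist [-0.0038  0.1274] 20298 [(-0.06, 0.1276), (-0.04, 0.1275), (-0.02, 0.1274), (0.0, 0.1273), (0.02, 0.1272), (0.04, 0.1271), (0.06, 0.1271), (0.08, 0.1271)]
side [-0.0016  0.1279] 2743 [(-0.06, 0.128), (-0.04, 0.1278), (-0.02, 0.1279), (0.0, 0.128), (0.02, 0.1279), (0.04, 0.1277), (0.06, 0.1278), (0.08, 0.1276)]
cotton_jar [(array([ 0.451, -0.065,  0.068]), 0.94)]
timer [(array([0.396, 0.386, 0.028]), 0.67)]
notepad [(array([ 0.444, -0.248,  0.019]), 0.87)]
```

View pics/side15.png

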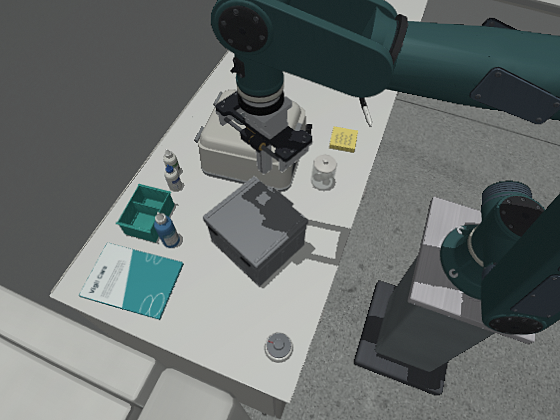

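The side picture shows the lid shut flat, around (257,230). The gripper is clear above the box, and the jar, timer and notepad have not moved.

```bash
python3 -c "
from plant import job; print(job.close_job())"
```

```text
the job is handed in; nothing more can be done
None
```

The box is closed and the job is handed in; no verdict was reported. With closed fingertips I folded the retainer flat first, then swung the lid shut, ending each with a press of about 5 N against its stop.

**Last checks**
- **Retainer:** it measured about 0.003 rad at the press and 0.007 rad after I let go, with the lid still open. It is now hidden under the lid, so I could not look at it again.
- **Lid:** it measured 0.002 to 0.004 rad after release, top at 127 to 128 mm, agreeing in the wrist and side cameras. I pushed it at about 0.9 rad/s or slower.
- **Jar, timer and notepad:** they are within about 4 mm of where they started.
- **Tubes, cup and vial:** I did not measure them after closing. The last wrist picture before I moved to the lid showed the cup and vial in place. The tubes were already under the retainer by then; they stood in place when I last saw them, with the retainer half folded.
- **Robot:** it stands clear above the box at about 17 s of the 53 s allowed.

**What disagreed:** the fingertips really end about 30 mm higher than the reported tool position. My first push therefore passed just above the retainer without moving it. I worked out the offset from the cameras and corrected for it in all later moves.

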